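Snug the lamp clamp and add thirty degrees

TASK

Of the two bench clamps, take the one that holds the lamp: turn its wing knob clockwise until it bears on the washer under it and turns stiffly, then turn it a further 30 degrees, so that the pointer on the washer comes to the second bold mark. Leave the knob tight like that, and leave the knob of the empty clamp as it is.

Things in the scene. Friction and masses are not known exactly. Their poses are not given: they have to be found in the camera images.
- lamp_clamp_knob_grip (a point): Centre of the black wing knob on the clamp that holds the lamp (grey base plate 112x104 mm, fixed). Wing: upright bar 48 long, 14 thick, 34 tall; the point is on the knob's upright axis, half-way up, 118 mm over the worktop. Turns with the knob: x along the wing's length, y across its thickness, z up. Washer top 29 mm below the point, a 66 mm dial plate 34 mm below, the clamp's bridge under that.
- lamp_clamp_knob (a joint): Turn of this knob relative to the washer under it, rad, growing clockwise seen from above. Starts anywhere from -0.85 to -0.20 and turns easily (0.02 N m) up to 0, where the knob bears on the washer; it cannot pass 0. From there knob and washer turn together.
- lamp_clamp_washer (a joint): Turn of the washer (34 mm steel disc, pointer with a white line) over the dial, rad, clockwise seen from above. Starts at 0, pointer at the first of two bold marks; the second is 30 degrees (0.52) clockwise. Stands still until the knob bears on it, then turns with the knob at a stiff 0.3 N m. Stays where it is left and does not go back with the knob.
- empty_clamp_knob_end (a point): End of the wing of the same kind of knob on the empty clamp (same make, no lamp in its V-saddles): half-way up the wing, 24 mm from that knob's axis, 118 mm over the worktop. This knob is to be left alone.

How it is judged:
On the way:
1. the lamp clamp's knob has been run down until it bears on its washer (value of joint lamp_clamp_knob above -0.05 rad), for 0.1 s.
At the end, for the whole second after the job is handed in: The lamp clamp's washer stands turned 30 degrees clockwise from where it was (18 to 42 degrees, 0.31 to 0.74 rad), with the knob still bearing on it (not turned back by more than 10 degrees) (value of joint lamp_clamp_washer between 0.31 and 0.74 rad and value of joint lamp_clamp_knob above -0.17 rad); the robot touches nothing.
It fails at once if the empty clamp's knob is turned (its wing end moves more than 6 mm) (distance of empty_clamp_knob_end from where it was at the start of the episode above 0.006 m).
It also fails if it takes over 32 s, if anything falls off the work surface, if the arm or the gripper's body presses on something with over 40 N, if the wrist force passes 120 N, or if a joint passes its speed limit or range.

ROBOT

A 6-joint arm with a two-finger parallel gripper is mounted at the origin on the work surface; the furniture and walls round the work are solid. World frame = base frame: x ahead of the robot, y to its left, z up, the work surface at z = 0. Lengths are in m, angles in rad, forces in N, time in s.
With the tool pointing down it reaches from about 0.375 to 0.75 m from the base axis. Payload 9 kg.
Tool frame: the origin (TCP) lies at the very end of the fingers, on their centre line; the grasp point (between the pads) lies 19 mm behind it; y points along the fingers, x is the direction in which the jaws open and shut, and the axes are right-handed (so a half turn about y gives the same grasp; the last joint's range is limited). The gripper opens to 85 mm and grips with 20 to 120 N. Pads are 22 mm wide; open, the fingers measure 114 mm over their backs; the gripper's body (76 mm by 85 mm) begins 54 mm behind the grasp point. The pads swing forward as they close: fully open they stand 13 mm farther back than shut.
Start: joints at [1.01, 0.104, 0.097, 1.564, 0, 1.353], TCP at [0.202, 0.565, 0.231] pointing down, gripper open.
Joint ranges: [-2.99, 2.99], [-0.84, 1.86], [-1.1, 1.16], [-1.84, 2.11], [-1.51, 1.56], [-3.14, 3.14]. Speed limits (rad/s): [2.22, 2.22, 2.57, 3.14, 3.14, 3.14].

INTERFACE

Orientations are given as a 3x3 rotation matrix whose columns are the frame's x, y, z axes.
In Python, from bench import r, eyes gives the robot as it stands.
- The arm moves only by the shell command python3 -m pendant 'ROWS'. ROWS is JSON, a list of rows, each a list of 5 numbers: the closure, from 0 (fully open) to 1 (shut), then the shift along the world's x, y, z in m, then the turn about the world's z in rad. In form: [[hand, tx, ty, tz, spin], ...]. A call has 1 to 10 rows; each row is the pose to reach, as a shift and turn from the pose measured when the call began; what a row does not reach only later rows make up. A row lasts 1/12 s, in which the tool goes at most 41.7 mm and 7.16 degrees, less where a joint would pass 70% of its speed; a pose out of reach is approached as far as the arm can. A call with a gripper value outside its range is refused whole. The fingers move at their own pace and stop on an object; the grip force is fixed at half the most. Time passes only in rows, so rows that repeat a pose let the fingers close. It gives the time, the measured TCP pose, the force and the opening at its end, in the units of the state.
- r.sense(): the state, without advancing time (a new reading comes with each control period).
- eyes.read_camera(name): name is "scene" or "top" or "wrist"; returns (picture, depth): 480x640x3 uint8, red, green, blue; 480x640 float32, m along the optical axis (not along the pixel's ray), 0 where there is no reading.
- eyes.camera_model(name): a dict with "K" (3x3 intrinsics, pixels), "rvec" (rotation vector, rad) and "tvec" (3), from world to camera coordinates, as OpenCV has them. Camera axes: x right, y down, z forward; pixel columns grow to the right and rows downward; lengths in m; the calibration is good to about 2 mm. A picture is of the moment at which its call begins: read the wrist's pose just before it. camera_model takes no time and is no camera call; for the wrist camera it gives the pose at the moment of the call.
- r.hand_in(): hands the job in, once; it reports no verdict.
Trained networks look in the newest picture that a camera, given by its name, has taken for a name from the list of things; names that differ only in an ending like _2 or _b are one class to them, and where a whole thing is asked for, a point or a joint stands for the part that bears it (a point fixed in the world has none). Each returns a list of dicts, best first, with "confidence" (0 to 1); they miss things now and then, are a little off and sometimes report something else, mostly with a low value. They report only what shows in the picture. A call takes as long as a camera call.
- eyes.look_for(camera, target): "box" ([left, top, right, bottom] in pixels, round what is visible of it).
- eyes.masks_of(camera, target): "mask" (480x640 bool, what is visible of it) and "box" ([left, top, right, bottom] in pixels, round what is visible of it).
The state is a dict: "clock": time; "joint_pos": joint angles; "joint_vel": joint speeds; "joint_efforts": joint torques, N m; "tcp_pos": TCP position; "tool_rot": TCP orientation; "wrist_force": force on the tool from outside, world axes, zero at the start; "torque": the same for the moment, N m; "opening": finger opening in m.
Only numpy, scipy, OpenCV 4.12 (cv2) and the standard library are available. Lean on these libraries where they do the work, as an engineer would, in place of code of your own. Each camera call takes 0.05 s, during which the arm holds its last target.

## Working session

There is one attempt and no reset: what is moved stays moved. The work goes in short steps, Python scripts to look and compute and a shell command to move; the robot and the scene stay as the last step left them, time stands still between calls to the robot, and variables do not carry over. Pictures are saved under pics/ and viewed, and the job is handed in when it is done.

```bash
mkdir -p pics; ls
cat > h.py <<'E'
import numpy as np,cv2
from bench import r,eyes
def save(n,im): cv2.imwrite('pics/'+n+'.png',im[:,:,::-1])
def cam(n):
    m=eyes.camera_model(n);R=cv2.Rodrigues(np.array(m['rvec'],float))[0];return np.array(m['K']),R,np.array(m['tvec'],float).ravel()
def back(n,u,v,d,c=None):
    K,R,t=c or cam(n);u=np.asarray(u,float);v=np.asarray(v,float);d=np.asarray(d,float)
    p=np.stack([(u-K[0,2])/K[0,0]*d,(v-K[1,2])/K[1,1]*d,d],-1);return (p-t)@R
def proj(n,P,c=None):
    K,R,t=c or cam(n);q=np.atleast_2d(P)@R.T+t;q=q@K.T;return q[:,:2]/q[:,2:]
E
python3 - <<'E'
from h import *
s=r.sense();print(s['clock'],s['tcp_pos'],np.round(s['tool_rot'],3).tolist(),s['opening'])
for n in ['top','scene']:
    im,d=eyes.read_camera(n);save(n+'0',im)
    for t in ['lamp_clamp_knob_grip','empty_clamp_knob_end']:
        for o in eyes.masks_of(n,t):
            m=o['mask'];v,u=np.nonzero(m&(d>0));P=back(n,u,v,d[v,u])
            print(n,t,round(o['confidence'],2),np.round(o['box']),m.sum(),np.median(P,0).round(4),P[:,2].max().round(3))
E
```

```text
pics
0.0 [0.20147601 0.56477749 0.23051084] [[0.336, -0.001, -0.942], [0.942, -0.001, 0.336], [-0.001, -1.0, 0.0]] 0.0854067116362052
top lamp_clamp_knob_grip 0.5 [205. 278. 225. 302.] 276 [0.4333 0.1717 0.1343] 0.141
top empty_clamp_knob_end 0.82 [401. 210. 419. 229.] 256 [ 0.5568 -0.2043  0.1337] 0.141
scene lamp_clamp_knob_grip 0.72 [304. 335. 336. 367.] 668 [0.43   0.1811 0.1239] 0.139
scene empty_clamp_knob_end 0.73 [344. 182. 364. 207.] 354 [ 0.5583 -0.2002  0.121 ] 0.138
```

View pics/top0.png

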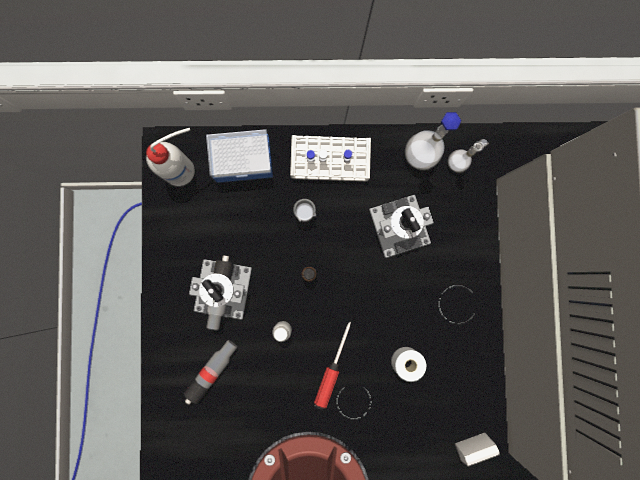

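View pics/scene0.png

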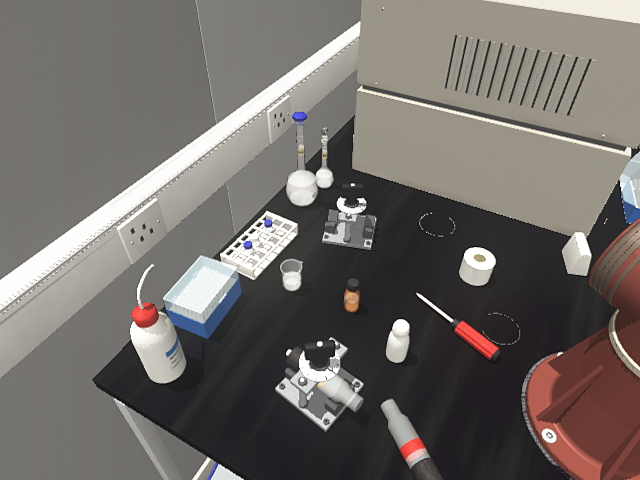

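Run:
```python
from h import *
for n in ['top','scene']:
    im,d=eyes.read_camera(n);c=cam(n)
    u0,v0=proj(n,[[0.432,0.178,0.118]],c)[0].astype(int)
    a=im[v0-40:v0+40,u0-50:u0+50];save(n+'z',cv2.resize(a,None,fx=8 if 0 else 7,fy=7,interpolation=cv2.INTER_CUBIC))
    v,u=np.mgrid[v0-40:v0+40,u0-50:u0+50];P=back(n,u,v,d[v,u],c).reshape(-1,3)
    Q=P[(P[:,2]>0.128)&(P[:,2]<.16)];print(n,len(Q),Q.mean(0),Q.min(0),Q.max(0))
    (cx,cy),(w,h),ang=cv2.minAreaRect((Q[:,:2]*1000).astype(np.float32));print(cx,cy,w,h,ang,cv2.boxPoints(((cx,cy),(w,h),ang)).tolist())
```

```text
top 197 [0.43184338 0.17377863 0.13520256] [0.41122714 0.15639716 0.12889644] [0.45287753 0.19254291 0.14008416]
431.9598693847656 174.37644958496094 47.083740234375 14.725224494934082 37.96623229980469 [[408.8706359863281, 165.69805908203125], [417.9295349121094, 154.08908081054688], [455.0491027832031, 183.05484008789062], [445.9902038574219, 194.663818359375]]
scene 294 [0.43194354 0.17876807 0.13396394] [0.41184273 0.15898312 0.12803115] [0.45343877 0.19533159 0.13827937]
432.4045104980469 177.08920288085938 47.453224182128906 15.232998847961426 38.35076904296875 [[409.0716247558594, 168.34051513671875], [418.5232849121094, 156.39437866210938], [455.7373962402344, 185.837890625], [446.2857360839844, 197.78402709960938]]
```

View pics/topz.png

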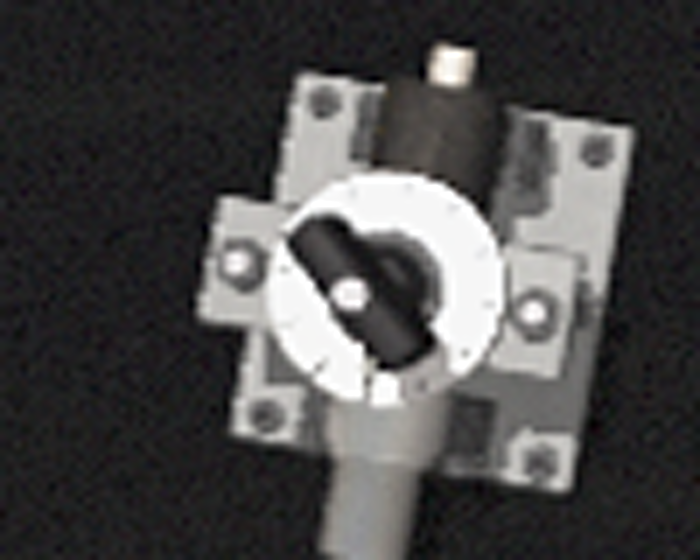

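```bash
python3 -m pendant '[[0,0.23,-0.388,0.03,1.007],[0,0.23,-0.388,0.03,1.007],[0,0.23,-0.388,0.03,1.007],[0,0.23,-0.388,0.03,1.007],[0,0.23,-0.388,0.03,1.007],[0,0.23,-0.388,0.03,1.007],[0,0.23,-0.388,0.03,1.007],[0,0.23,-0.388,0.03,1.007],[0,0.23,-0.388,0.03,1.007],[0,0.23,-0.388,0.03,1.007]]'
```

```text
clock: 1.23
tcp_pos: [0.3946, 0.24, 0.2567]
tool_rot: [[-0.622, 0.001, -0.783], [0.783, 0.0, -0.622], [-0.0, -1.0, -0.001]]
wrist_force: [1.1, -0.1, 0.0]
opening: 0.0854
```

```bash
python3 -m pendant '[[0,0.037,-0.064,-0.01,0],[0,0.037,-0.064,-0.01,0],[0,0.037,-0.064,-0.01,0],[0,0.037,-0.064,-0.01,0]]'
python3 - <<'E'
from h import *
s=r.sense();print(s['tcp_pos'],s['joint_pos'])
c=cam('wrist');im,d=eyes.read_camera('wrist');save('w1',im)
for o in eyes.masks_of('wrist','lamp_clamp_knob_grip'):
    v,u=np.nonzero(o['mask']&(d>0));P=back('wrist',u,v,d[v,u],c);print(o['confidence'],o['box'],np.median(P,0))
v,u=np.mgrid[0:480,0:640];P=back('wrist',u,v,d,c)
k=(d>0)&(P[...,2]>.127)&(P[...,2]<.145)&(np.hypot(P[...,0]-.432,P[...,1]-.176)<.04)
Q=P[k];print(len(Q))
if len(Q):print(cv2.minAreaRect((Q[:,:2]*1000).astype(np.float32)),Q[:,2].max())
E
```

```text
clock: 1.57
tcp_pos: [0.4321, 0.1745, 0.2464]
tool_rot: [[-0.619, 0.0, -0.785], [0.785, 0.0, -0.619], [0.0, -1.0, -0.0]]
wrist_force: [-0.8, -0.0, 0.6]
opening: 0.0854
[0.43207377 0.17451725 0.24638904] [ 1.01835092e-01 -3.02253848e-01 -2.57158455e-01  1.61582761e+00
  2.92986236e-04 -5.65772518e-01]
0.95 [301.5, 191.8, 338.7, 267.1] [0.4309224  0.17089619 0.13426569]
1385
((433.68499755859375, 173.4723358154297), (47.480010986328125, 13.832286834716797), 37.88340759277344) 0.13696023071075702
```

View pics/w1.png

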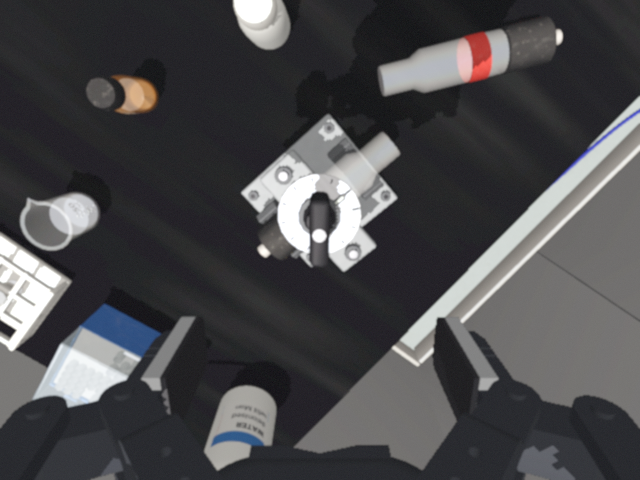

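Run:
```python
import cv2
a=cv2.imread('pics/w1.png')[160:280,250:390];cv2.imwrite('pics/w1z.png',cv2.resize(a,None,fx=5,fy=5,interpolation=cv2.INTER_CUBIC))
```

```text
(no output)
```

View pics/w1z.png

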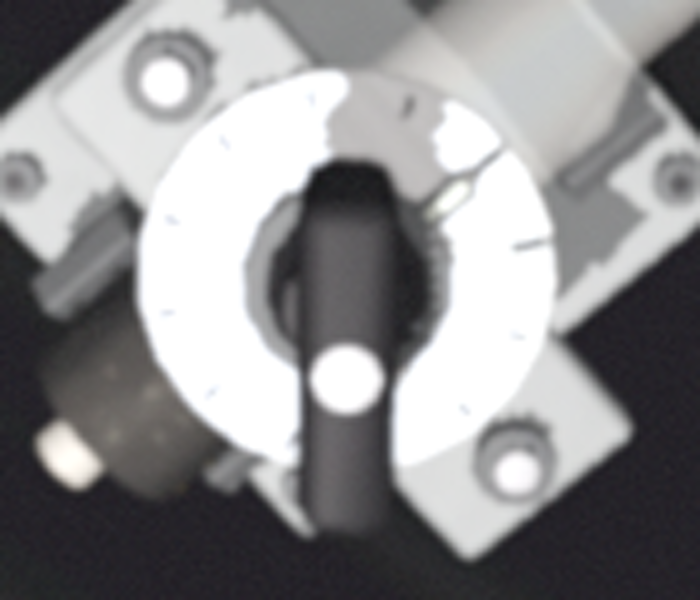

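```bash
python3 -m pendant '[[0,0.001,0,-0.04,0],[0,0.001,0,-0.08,0],[0,0.001,0,-0.115,0],[0,0.001,0,-0.138,0],[0,0.001,0,-0.144,0],[0.5,0.001,0,-0.144,0],[1,0.001,0,-0.144,0],[1,0.001,0,-0.144,0],[1,0.001,0,-0.144,0],[1,0.001,0,-0.144,0]]'; python3 -m pendant '[[1,0,0,0,0],[1,0,0,0,0],[1,0,0,0,0]]'; python3 -c "
from h import *
print(r.sense()['torque'])
im,d=eyes.read_camera('wrist');save('w2',im)"
```

```text
clock: 2.5
tcp_pos: [0.4333, 0.1765, 0.1044]
tool_rot: [[-0.622, 0.003, -0.783], [0.783, 0.001, -0.622], [-0.001, -1.0, -0.003]]
wrist_force: [0.3, -0.3, -0.8]
opening: 0.0257
clock: 2.75
tcp_pos: [0.434, 0.1761, 0.1051]
tool_rot: [[-0.622, 0.004, -0.783], [0.783, 0.0, -0.622], [-0.003, -1.0, -0.003]]
wrist_force: [1.6, -3.9, 2.5]
opening: 0.0131
[-0.82793129 -0.27935778  0.03042471]
```

View pics/w2.png

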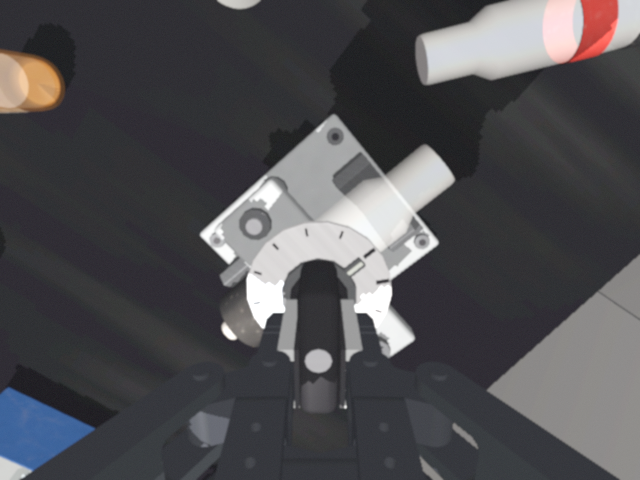

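```bash
cat > t.py <<'E'
from h import *
import sys
s=r.sense();R=np.array(s['tool_rot']);c=cam('wrist');im,d=eyes.read_camera('wrist');save(sys.argv[1],cv2.resize(im[180:330,220:420],None,fx=4,fy=4,interpolation=cv2.INTER_CUBIC))
print('tcp',s['tcp_pos'].round(4),'ang',np.degrees(np.arctan2(R[1,0],R[0,0])).round(2),'tq',np.round(s['torque'],3),'F',np.round(s['wrist_force'],1),'q6',round(s['joint_pos'][5],3))
E
python3 t.py a0
python3 -m pendant '[[1,0,0,0,-0.1],[1,0,0,0,-0.2],[1,0,0,0,-0.2]]' | tail -2; python3 t.py a1
python3 -m pendant '[[1,0,0,0,-0.1],[1,0,0,0,-0.1]]'|tail -2; python3 t.py a2
```

```text
tcp [0.434  0.1761 0.105 ] ang 128.43 tq [-0.858 -0.288 -0.036] F [ 1.5 -4.9  2. ] q6 -0.565
wrist_force: [3.1, -3.8, 0.5]
opening: 0.0129
tcp [0.4342 0.1758 0.1051] ang 116.61 tq [-0.836 -0.423  0.021] F [ 3.1 -3.8  0.5] q6 -0.359
wrist_force: [2.3, -3.5, -0.5]
opening: 0.0131
tcp [0.4343 0.1756 0.1051] ang 110.99 tq [-0.785 -0.378 -0.021] F [ 2.3 -3.5 -0.5] q6 -0.261
```

```bash
python3 -m pendant '[[1,0,0,0,-0.1],[1,0,0,0,-0.1]]'|tail -1; python3 t.py a3
python3 -m pendant '[[1,0,0,0,-0.1],[1,0,0,0,-0.1]]'|tail -1; python3 t.py a4
```

```text
opening: 0.0133
tcp [0.4344 0.1754 0.105 ] ang 105.5 tq [-0.811 -0.434 -0.049] F [ 3.1 -4.9 -0.6] q6 -0.165
opening: 0.0131
tcp [0.4345 0.1753 0.1051] ang 100.03 tq [-0.883 -0.404  0.007] F [ 2.3 -5.  -0.5] q6 -0.069
```

View pics/a4.png

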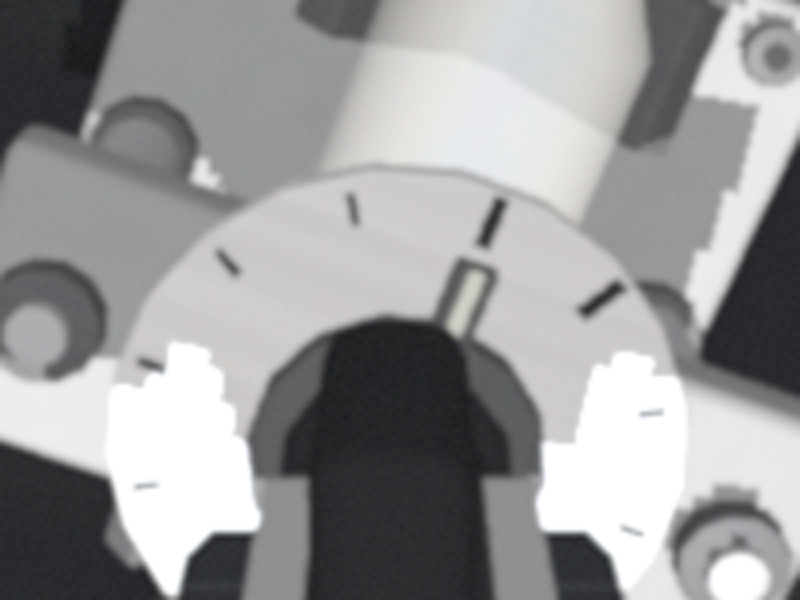

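The pointer at (470,295) still lines up with the first bold mark (492,222). The second mark is at (602,300). The knob isn't bearing on the washer yet.

```bash
python3 -m pendant '[[1,0,0,0,-0.1],[1,0,0,0,-0.1]]'|tail -1; python3 t.py a5
python3 -m pendant '[[1,0,0,0,-0.1],[1,0,0,0,-0.1]]'|tail -1; python3 t.py a6
```

```text
opening: 0.013
tcp [0.4345 0.1751 0.1051] ang 94.53 tq [-0.827 -0.401 -0.02 ] F [ 1.8 -5.2 -0. ] q6 0.027
opening: 0.0132
tcp [0.4346 0.175  0.1051] ang 89.02 tq [-0.898 -0.408 -0.036] F [ 2.  -4.9 -0.7] q6 0.123
```

View pics/a6.png

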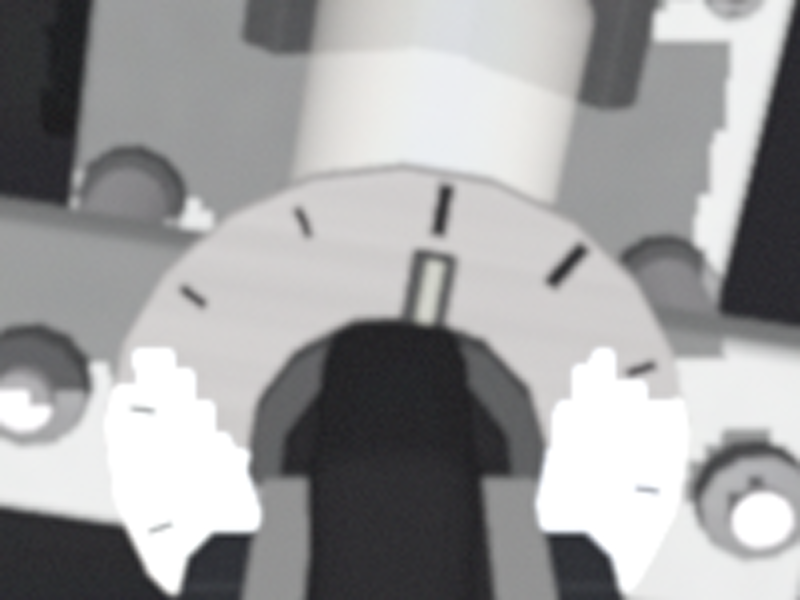

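The pointer (430,290) is still on the first mark after about 39° of free turning, so I'll carry on.

```bash
python3 -m pendant '[[1,0,0,0,-0.1],[1,0,0,0,-0.1]]'|tail -1; python3 t.py a7
python3 -m pendant '[[1,0,0,0,-0.1],[1,0,0,0,-0.1]]'|tail -1; python3 t.py a8
```

```text
opening: 0.0132
tcp [0.4346 0.1748 0.1051] ang 83.52 tq [-0.881 -0.415 -0.01 ] F [ 1.8 -4.7 -0.6] q6 0.219
opening: 0.0135
tcp [0.4346 0.1746 0.1051] ang 78.03 tq [-0.933 -0.361  0.096] F [ 1.9 -5.6  0. ] q6 0.315
```

View pics/a8.png

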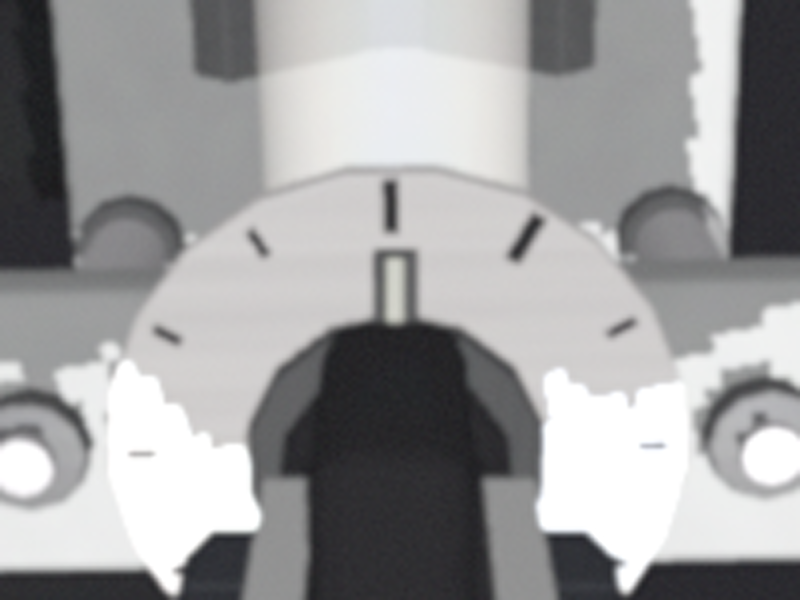

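The pointer (395,290) now lies in line with the wing and is still on the first mark (390,205). The torque is starting to rise, which suggests contact.

```bash
python3 -m pendant '[[1,0,0,0,-0.1],[1,0,0,0,-0.2],[1,0,0,0,-0.2]]'|tail -1; python3 t.py a9
python3 -m pendant '[[1,0,0,0,-0.1],[1,0,0,0,-0.1]]'|tail -1; python3 t.py a10
```

```text
opening: 0.0128
tcp [0.4346 0.1742 0.1051] ang 66.75 tq [-1.134 -0.324  0.023] F [ 0.  -6.7  1. ] q6 0.512
opening: 0.0133
tcp [0.4345 0.174  0.1051] ang 61.29 tq [-0.944 -0.343  0.093] F [ 0.1 -4.4  0.5] q6 0.607
```

View pics/a10.png

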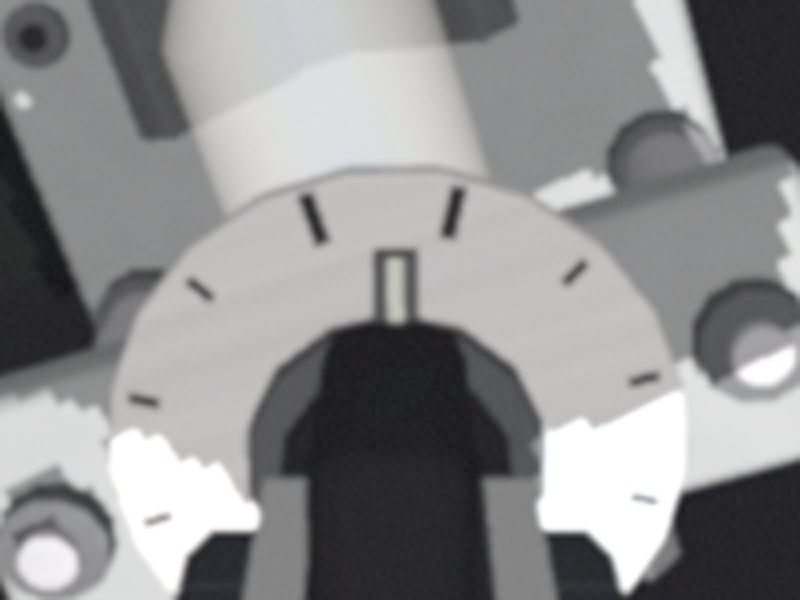

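The washer now moves with the knob: the pointer (395,290) sits just past midway between the first mark (313,220) and the second (453,212). About 13° is left.

```bash
python3 -m pendant '[[1,0,0,0,-0.12],[1,0,0,0,-0.23],[1,0,0,0,-0.23],[1,0,0,0,-0.23]]'|tail -1; python3 t.py a11
```

```text
opening: 0.0132
tcp [0.4343 0.1737 0.1051] ang 48.59 tq [-1.155e+00 -2.140e-01 -1.000e-03] F [-0.3 -6.1  0.2] q6 0.828
```

View pics/a11.png

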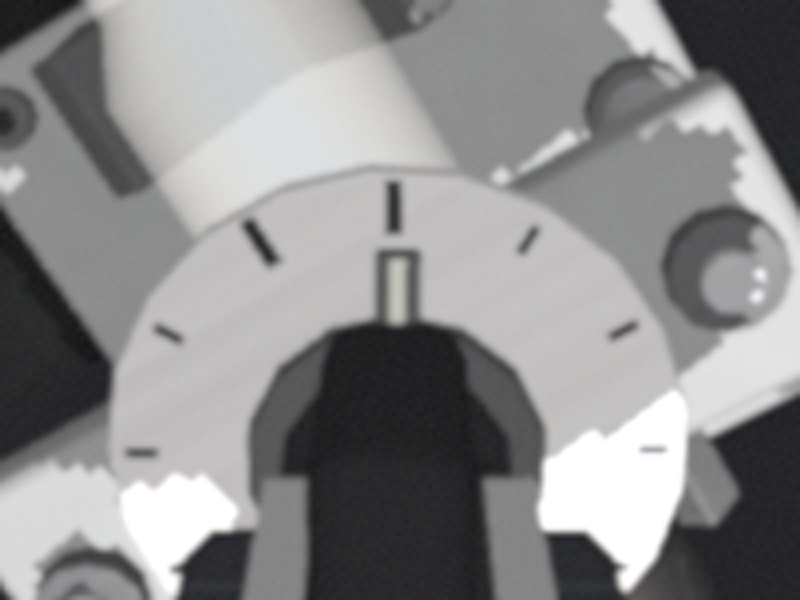

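The pointer (397,290) is on the second bold mark (393,207), so I'll open the fingers in place and then lift.

```bash
python3 -m pendant '[[0.7,0,0,0,0],[0.5,0,0,0,0],[0,0,0,0,0],[0,0,0,0,0],[0,0,0,0,0],[0,0,0,0,0],[0,0,0,0,0]]'; python3 -m pendant '[[0,0,0,0.02,0],[0,0,0,0.05,0],[0,0,0,0.09,0],[0,0,0,0.13,0],[0,0,0,0.14,0],[0,0,0,0.14,0]]'
python3 - <<'E'
from h import *
im,d=eyes.read_camera('wrist');save('w9',cv2.resize(im[150:290,240:400],None,fx=4,fy=4,interpolation=cv2.INTER_CUBIC))
E
```

```text
clock: 6.15
tcp_pos: [0.4343, 0.1738, 0.1051]
tool_rot: [[0.661, -0.002, -0.751], [0.751, -0.009, 0.661], [-0.008, -1.0, -0.004]]
wrist_force: [0.1, -0.7, -0.1]
opening: 0.0856
clock: 6.65
tcp_pos: [0.436, 0.174, 0.2489]
tool_rot: [[0.661, 0.004, -0.751], [0.751, -0.008, 0.66], [-0.003, -1.0, -0.008]]
wrist_force: [0.2, 0.3, -0.7]
opening: 0.0852
```

View pics/w9.png

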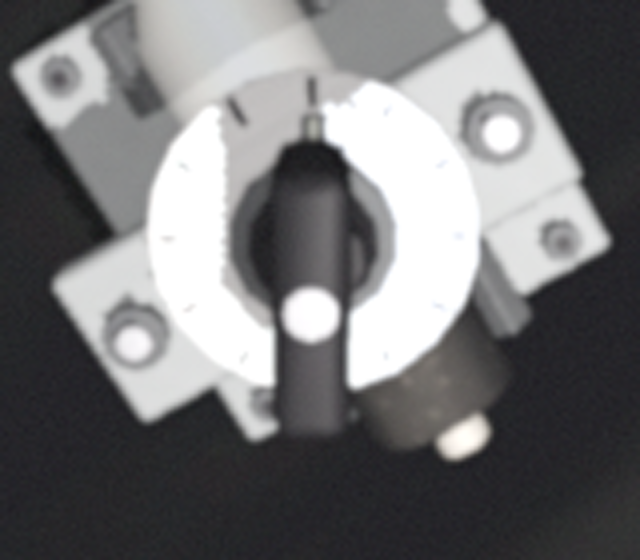

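The pointer (312,125) stands on the second mark (311,88), the wing is still in line with it, and the gripper is clear. I'll hand in now.

```bash
python3 -c "
from h import *
print(r.hand_in(), r.sense()['clock'])"
```

```text
the job is handed in; nothing more can be done
the job is handed in; nothing more can be done
```

I turned the lamp clamp's knob clockwise through about 50° of free play until it bore on the washer. I then turned it about 30° more, released it, lifted clear and handed in at about 6.7 s of the 32 s allowed.

- **Final position:** In the last wrist picture, taken after letting go, the pointer is on the second bold mark and the wing is still in line with it. The gripper was open and about 14 cm above its grip height.
- **Contact check:** The wrist torque never showed a clear 0.3 N m rise; the most I read was about 0.1 N m, noisy. I therefore judged the contact point and the final angle from the pointer in the pictures. The tool turned about 29.5° after contact, which agrees with them.
- **Empty clamp:** The arm stayed well away from it. I took no final picture of it.

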